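# Move the charged battery pack from its dock to the blender base

### The arm

A 6-joint arm with a two-finger parallel gripper is mounted at the origin on a cart in front of the work surface, level with it; the furniture and walls round the work are solid. World frame = base frame: x ahead of the robot, y to its left, z up, the work surface at z = 0. Lengths are in m, angles in rad, forces in N, time in s.
With the tool pointing down it reaches from about 0.3 to 0.775 m from the base axis. Payload 14.6 kg.
Tool frame: the origin (TCP) lies at the very end of the fingers, on their centre line; the grasp point (between the pads) lies 19 mm behind it; z points along the fingers, y is the line along which they close (so a half turn about z gives the same grasp; the last joint's range is limited). The gripper opens to 94 mm and grips with 3 to 60 N. Pads are 16 mm wide; open, the fingers measure 119 mm over their backs; the gripper's body (75 mm by 177 mm) begins 78 mm behind the grasp point.
Start: joints at [1.187, 0.3, 1.521, -0, 1.321, -0.067], TCP at [0.171, 0.523, 0.205] pointing down, gripper open.
Joint ranges: [-3.03, 3.03], [-0.79, 2.21], [0.23, 2.52], [-1.04, 4.18], [0, 3.07], [-2.55, 2.55]. Speed limits (rad/s): [2.22, 2.22, 2.57, 3.14, 3.14, 3.14].

### API

Orientations are given as [roll, pitch, yaw] about the fixed x, y, z axes, in that order (R = Rz(yaw) Ry(pitch) Rx(roll)).
In Python, from station import ctrl gives the robot as it stands. The module is installed in compiled form; this text tells all that it offers.
- The arm moves only by the tool play_rows, never from a script. Its argument "commands" is a list of rows, each a list of 7 numbers: the shift along the tool's x, y, z in m, then the turn, a rotation vector about the tool's x, y, z in degrees, then the closure, from -1 (fully open) to 1 (shut). A call has 1 to 20 rows; each row shifts and turns the commanded pose from where the row before left it, along the tool's axes as they then stand; what a row does not reach is not made up. A row lasts 1/12 s, in which the tool goes at most 41.7 mm and 7.16 degrees, less where a joint would pass 70% of its speed; a pose out of reach is approached as far as the arm can. A call is refused whole if a number of a shift passes 0.0417 or a number of a turn 7.16, either way. A call with a gripper value outside its range is refused whole. The fingers move at their own pace and stop on an object; "force" is the grip in N (left out, the last holds). Time passes only in rows, so rows that do not move let the fingers close. It gives the time, the measured TCP pose, the force, the opening and the grip force at its end, in the units of the state.
- ctrl.get_obs(): the state, without advancing time (a new reading comes with each control period).
- ctrl.camera(name): name is "scene" or "top"; returns the picture (480x640x3 uint8, blue, green, red); there is no depth.
- ctrl.camera_model(name): a dict with "fx", "fy", "cx", "cy" (pixels), "rvec" (rotation vector, rad) and "tvec" (3), from world to camera coordinates, as OpenCV has them. Camera axes: x right, y down, z forward; pixel columns grow to the right and rows downward; lengths in m; the calibration is good to about 2 mm. A picture is of the moment at which its call begins. camera_model takes no time and is no camera call.
- ctrl.hand_in(): hands the job in; it is judged then, once.
The state is a dict: "time_s": time; "qpos": joint angles; "joint_vel": joint speeds; "tau": joint torques, N m; "ee_pos": TCP position; "eef_rot": TCP orientation; "force": force on the tool from outside, world axes, zero at the start; "moment": the same for the moment, N m; "grip_width": finger opening in m; "grip_force": force on a finger pad.
Only numpy, scipy, OpenCV 4.12 (cv2) and the standard library are available. Lean on these libraries where they do the work, as an engineer would, in place of code of your own. Each camera call takes 0.05 s, during which the arm holds its last target. There are 200 camera calls.

### The job

The battery pack in the black charging dock is charged. Press the dock's release pad so that the pack springs loose, slide the pack out of the dock, and slide it, the same end first, into the rails of the white blender base until the catch clicks and it is fully home. Do not force anything, leave the other things on the table where they are, and let go of it all at the end.

Things in the scene. Friction and masses are not known exactly. Their poses are not given: they have to be found in the camera images.
- pack_center (a point): Centre of the grey battery pack (70 x 64 x 60 mm, about 0.26 kg), 30 mm above its underside; x towards its leading end (goes in first; it latches only so), y across, z up. Starts latched in the dock. Foot: flange 70 x 64 x 8 mm that runs under the rail lips. Body above: 70 long (x), 44 wide (y), 52 high, plain sides, 4 mm thumb ridge on top at the trailing end; grip across y in the upper 40 mm
- dock: Black charging dock, fixed, about 165 x 125 mm, rear block 50 mm high. Origin on the table straight below the centre of a latched pack; x the direction in which a pack slides in, y left of that, z up. Deck 14 mm above the table from x = -85 to +41 mm. A spring ejector in the rear block (2.5 to 5 N) pushes the pack out about 14 mm once the pad is pressed, so it does not latch again
- dock_mouth (a point): Middle of the mouth of the dock's rails, on the deck at x = -25 mm, axes as the dock's. From here to x = +36 two rails, 67 mm apart inside, with lips 49 mm apart (top 29 mm above the table, 2 mm play) hold down the pack's flange. Before it: open apron with low flared guides from x = -57. A pack is free to be lifted once its centre is 40 mm before the mouth
- dock_pad (a point): Centre of the top of the dock's release pad, 28 mm above the table when up: ribbed, grey, 26 (x) x 24 (y) mm, on the left (y+) of the rails, 61 mm from their middle line. Pressed straight down it draws the tooth out of the pack: about 3 N of spring and up to as much friction, 9 mm to its stop; it springs back up
- blender: White motor base of a cordless blender, fixed, about 195 x 125 mm, rear housing 62 mm high with a round steel drive coupling (to 76 mm). Same apron, rails, catch, pad and ejector as the dock at the same places of its own frame: origin on the table straight below the centre of a fully home pack, x the direction in which a pack slides in, y left, z up; deck 14 mm above the table
- blender_mouth (a point): Middle of the mouth of the base's rails, on the deck at x = -25 mm, axes as the base's. A pack laid on the apron in line (centre 50 mm before the mouth) can be slid in along x. The tooth is met about 20 mm past the mouth by the leading end, the ejector 14 mm before home; sliding in takes up to about 10 N, or 20 N if it binds. The catch clicks up at home, 2 mm before the hard end stop
- blender_pad (a point): The same point of the blender base's own release pad
- dock_catch (a joint): How far the dock's catch is pressed down, in m: 0 up (latched or empty), released from 0.006, 0.009 at the stop
- blender_catch (a joint): The same for the blender base's catch: pushed down about 0.006 by a pack sliding over it, back to 0 when it has clicked
- coffee_mug: Pink and white mug, 105 mm high, origin under its centre, a bystander
- keys: Bunch of keys lying flat, a bystander
- match_box: Small red box 48 x 61 x 15 mm, a bystander
- lighter: Dark stick with a light end, 27 x 81 x 12 mm, a bystander
- choc_bar: Brown wrapped bar 56 x 146 x 11 mm, a bystander
- usb_stick: Black memory stick, 24 x 57 x 9 mm, a bystander

How it is judged:
On the way, in this order (a step that is already met when the one before it is completed fails the run):
1. the dock's catch is pressed down while the pack is in it (value of joint dock_catch above 0.005 m and x of pack_center in the frame of dock above -0.03 m), for 0.02 s.
2. the pack is clear of the dock (horizontal distance between pack_center and dock above 0.1 m), for 0.05 s.
At the end, for the whole second after the job is handed in: The pack stands at rest in the blender base's rails, within 3 to 4 mm of fully home along the rails, 5 mm across and 6 mm in height, with the catch sprung up (less than 2 mm down) and the dock's catch up as well (x of pack_center in the frame of blender between -0.003 and 0.004 m and y of pack_center in the frame of blender between -0.005 and 0.005 m and z of pack_center in the frame of blender between 0.04 and 0.05 m and angle between pack_center's own z axis and vertical below 0.1 rad and value of joint each of blender_catch, dock_catch below 0.002 m and linear speed of pack below 0.02 m/s); the robot touches nothing.
It fails at once if a bystander is moved by more than 3 cm (distance of any of coffee_mug, keys, match_box, lighter, choc_bar, usb_stick from where it was at the start of the episode above 0.03 m).
It fails at once if the pack is forced against the dock or the blender base with more than 120 N (contact force between pack and blender above 120 N or contact force between pack and dock above 120 N).
It also fails if it takes over 58 s, if anything falls off the work surface, if the arm or the gripper's body presses on something with over 40 N, if the wrist force passes 120 N, or if a joint passes its speed limit or range.

## Working session

There is one attempt and no reset: what is moved stays moved. The work goes in short steps, Python scripts to look and compute and a tool call to move; the robot and the scene stay as the last step left them, time stands still between calls to the robot, and variables do not carry over. Pictures are saved under pics/ and viewed, at most 10 in all, crops included, and the job is handed in when it is done.

Besides the shell and the picture viewer there is one more tool, called by a JSON object that holds its "api" and its "payload", one argument or row to a line. play_rows: Moves the arm, as the interface text tells. Its arguments: {"type":"object","properties":{"commands":{"type":"array","items":{"type":"array","items":{"type":"number"}}},"force":{"type":"number"}},"required":["commands"]}

```bash
mkdir -p pics; ls
python3 - <<'E'
from station import ctrl
import cv2
for n in("top","scene"):
    cv2.imwrite(f"pics/{n}0.png",ctrl.camera(n)); print(ctrl.camera_model(n))
print(ctrl.get_obs())
E
```

```text
pics
{'fx': 504.9508666042299, 'fy': 504.9508666042299, 'cx': 319.807070613371, 'cy': 237.53510929367934, 'rvec': array([ 2.2097189 , -1.99060572,  0.22729788]), 'tvec': array([-0.1039896 ,  0.50162408,  0.91609999])}
{'fx': 493.6283003642838, 'fy': 493.6283003642838, 'cx': 309.39820464372195, 'cy': 234.8623176093337, 'rvec': array([ 0.02446702, -2.70577995,  1.55332511]), 'tvec': array([0.51115729, 0.09528367, 1.13410943])}
{'time_s': 0.1, 'qpos': array([ 1.18738867e+00,  3.00405303e-01,  1.52153595e+00,  2.30357349e-05,
        1.32067767e+00, -6.65832945e-02]), 'joint_vel': array([ 0.00096607, -0.00180602, -0.00283423,  0.00029265, -0.0012057 ,
        0.0011697 ]), 'tau': array([ 1.06934956e-03, -5.32640398e+01, -3.53285301e+01,  7.09318346e-02,
        2.33897078e-02, -1.25932884e-04]), 'ee_pos': array([0.17125237, 0.52241011, 0.20494151]), 'eef_rot': array([-3.14057014e+00, -9.05454168e-05,  2.82476253e+00]), 'force': array([-0.02554618,  0.20541726, -0.23131534]), 'moment': array([ 0.00099594,  0.02699357, -0.01313693]), 'grip_force': 0.0, 'grip_width': 0.0938479842506157}
```

View pics/top0.png

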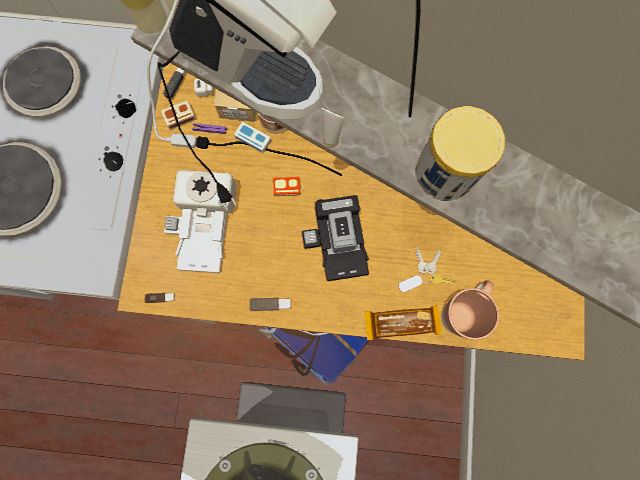

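View pics/scene0.png

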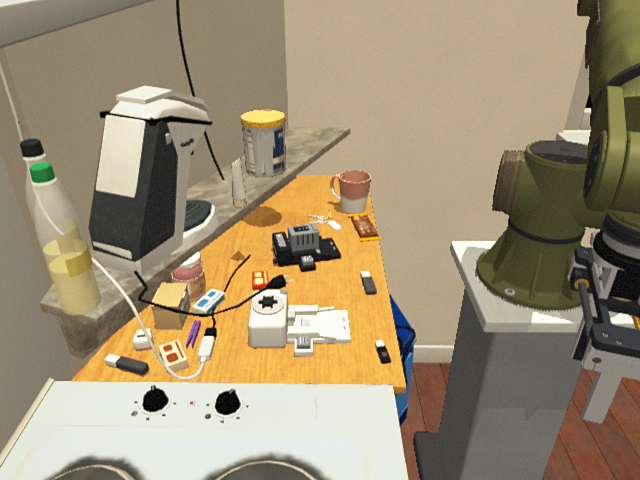

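Top view: the dock is around (342,237) with its pad at (311,238). The blender is around (203,222) with its pad at (172,225). Both mouths face the robot (down in the image). I'll zoom in on each.

```bash
cat > h.py <<'E'
import numpy as np, cv2
from station import ctrl
def proj(n,P):
    m=ctrl.camera_model(n);K=np.array([[m['fx'],0,m['cx']],[0,m['fy'],m['cy']],[0,0,1]])
    return cv2.projectPoints(np.array(P,float).reshape(-1,3),m['rvec'],m['tvec'],K,None)[0][:,0]
def unproj(n,uv,z):
    m=ctrl.camera_model(n);R=cv2.Rodrigues(m['rvec'])[0];c=-R.T@m['tvec']
    d=R.T@np.array([(uv[0]-m['cx'])/m['fx'],(uv[1]-m['cy'])/m['fy'],1])
    return c+d*(z-c[2])/d[2]
E
python3 - <<'E'
from h import *
im=cv2.imread("pics/top0.png")
a=im[160:280,160:240];b=im[185:305,298:378]
cv2.imwrite("pics/c.png",cv2.resize(np.hstack([a,b]),None,fx=5,fy=5,interpolation=cv2.INTER_CUBIC))
E
```

```text
(no output)
```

View pics/c.png

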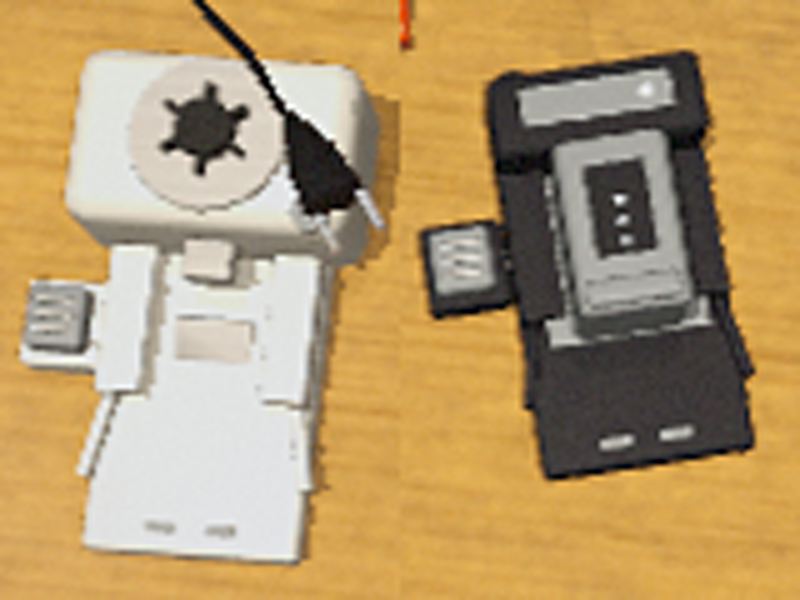

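```bash
cat > fit.py <<'E'
from h import *
from scipy.optimize import least_squares
def full(U,o): return [o[0]+(U[0]+.5)/5-.5,o[1]+(U[1]+.5)/5-.5]
A=(160,160);B=(298-80,185)
bl=[((85,547),'fl'),((298,560),'fr'),((140,392),(-.025,.0245,.029)),((263,400),(-.025,-.0245,.029)),((155,248),(.036,.0245,.029)),((276,258),(.036,-.0245,.029)),((57,317),'p')]
dk=[((547,478),'fl'),((752,447),'fr'),((548,345),(-.035,.032,.022)),((715,325),(-.035,-.032,.022)),((461,258),'p')]
dk+=[((553,147),(.035,.022,.074)),((662,130),(.035,-.022,.074)),((583,308),(-.035,.022,.078)),((694,292),(-.035,-.022,.078))]
def P(k,q):
    return {'fl':(-.085,q[1],.014),'fr':(-.085,-q[1],.014),'p':(q[0],.061,.028)}.get(k,k) if isinstance(k,str) else k
def W(p,X):
    c,s=np.cos(p[2]),np.sin(p[2]);X=np.array(X);return np.c_[p[0]+c*X[:,0]-s*X[:,1],p[1]+s*X[:,0]+c*X[:,1],X[:,2]]
def res(v):
    r=[]
    for pts,p,o in((dk,v[:3],B),(bl,v[3:6],A)):
        r.append(proj('top',W(p,[P(k,v[6:]) for _,k in pts]))-[full(U,o) for U,_ in pts])
    return np.vstack(r).ravel()
if __name__=="__main__":
    g=unproj('top',(342,240),.02);h=unproj('top',(203,225),.02);print(g,h)
    s=least_squares(res,[g[0],g[1],0,h[0],h[1],0,0,.035],loss='soft_l1')
    print(s.x.round(4));print(s.fun.reshape(-1,2).round(1))
    np.save('v.npy',s.x)
    # plug triangulation
    for z in(.0,.05,.08,.1,.15,.2): 
        p=unproj('top',(223,192),z);print(z,p.round(3),proj('scene',p).round())
E
python3 fit.py
python3 - <<'E'
import cv2
im=cv2.imread("pics/scene0.png")[215:375,220:400]
cv2.imwrite("pics/d.png",cv2.resize(im,None,fx=3.7,fy=3.7,interpolation=cv2.INTER_CUBIC))
E
```

```text
[ 0.51732591 -0.09520939  0.02      ] [0.5187697  0.18495098 0.02      ]
[ 0.5275 -0.0917  0.2569  0.5124  0.186   0.0453  0.0048  0.0417]
[[-0.3  0. ]
 [ 0.3 -0.2]
 [ 0.5  0.5]
 [-1.  -0.3]
 [ 0.4 -0. ]
 [-0.5 -1.4]
 [ 0.5 -1.4]
 [-0.6  1.5]
 [ 0.4  1.2]
 [ 0.4  0.2]
 [-0.2  0.1]
 [-0.3  0.5]
 [-0.2  0.4]
 [ 0.2 -0.4]
 [ 0.4 -1. ]
 [-0.2 -0.1]]
0.0 [0.597 0.16  0.   ] [[266. 320.]]
0.05 [0.583 0.148 0.05 ] [[272. 297.]]
0.08 [0.574 0.142 0.08 ] [[276. 283.]]
0.1 [0.568 0.137 0.1  ] [[279. 273.]]
0.15 [0.553 0.126 0.15 ] [[286. 249.]]
0.2 [0.538 0.115 0.2  ] [[293. 224.]]
```

View pics/d.png

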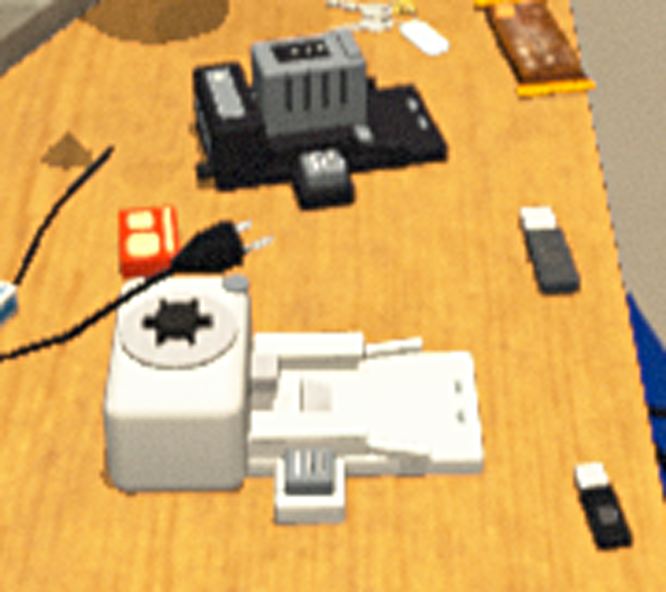

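The hanging plug triangulates to about z=0.08 over the blender's right rear, so I'll keep the gripper away from it. The fit is good: dock at (0.5275,-0.0917) with yaw 0.257, blender at (0.5124,0.186) with yaw 0.045. Next I turn and move over the dock pad with the fingers shut.

{"api": "play_rows", "payload": {
  "commands": [
    [0,0,0,0,0,7.14,1],
    [0,0,0,0,0,7.14,1],
    [0,0,0,0,0,7.14,1],
    [0,0,0,0,0,7.14,1],
    [0,0,0,0,0,7.14,1],
    [0,0,0,0,0,7.14,1],
    [0,0,0,0,0,7.14,1],
    [0,0,0,0,0,7.14,1]
  ],
  "force": 15
}}

```text
time_s: 0.77
ee_pos: [0.1713, 0.5225, 0.2051]
eef_rot: [-3.141, 0.001, 1.822]
force: [-0.1, -0.8, 0.6]
grip_width: 0.0444
grip_force: 0.0
```

{"api": "play_rows", "payload": {
  "commands": [
    [-0.0328,0.0102,0,0,0,0,1],
    [-0.0328,0.0102,0,0,0,0,1],
    [-0.0328,0.0102,0,0,0,0,1],
    [-0.0328,0.0102,0,0,0,0,1],
    [-0.0328,0.0102,0,0,0,0,1],
    [-0.0328,0.0102,0,0,0,0,1],
    [-0.0328,0.0102,0,0,0,0,1],
    [-0.0328,0.0102,0,0,0,0,1],
    [-0.0328,0.0102,0,0,0,0,1],
    [-0.0328,0.0102,0,0,0,0,1],
    [-0.0328,0.0102,0,0,0,0,1],
    [-0.0328,0.0102,0,0,0,0,1],
    [-0.0328,0.0102,0,0,0,0,1],
    [-0.0328,0.0102,0,0,0,0,1],
    [-0.0328,0.0102,0,0,0,0,1],
    [-0.0328,0.0102,0,0,0,0,1],
    [-0.0328,0.0102,0,0,0,0,1],
    [-0.0328,0.0102,0,0,0,0,1],
    [-0.0328,0.0102,0,0,0,0,1],
    [0,0,0,0,0,0,1]
  ]
}}

```text
time_s: 2.43
ee_pos: [0.5188, -0.0349, 0.2047]
eef_rot: [-3.141, 0.0, 1.824]
force: [-0.5, -0.1, -0.9]
grip_width: 0.0005
grip_force: 0.0
```

```bash
cat > go.py <<'E'
import sys
from h import *
from scipy.spatial.transform import Rotation as R
# usage: go.py d|b  localx localy z yawoffset_deg -> remaining move in tool axes
v=np.load('v.npy')
def rem(dev,lx,ly,z,yo):
    p=v[:3] if dev=='d' else v[3:6]
    c,s=np.cos(p[2]),np.sin(p[2]); T=np.array([p[0]+c*lx-s*ly,p[1]+s*lx+c*ly,z])
    o=ctrl.get_obs();Rt=R.from_euler('xyz',o['eef_rot']);G=R.from_euler('xyz',[np.pi,0,p[2]+np.radians(yo)])
    d=o['ee_pos']-[p[0],p[1],0]
    print('t',round(o['time_s'],2),'ee',o['ee_pos'].round(4),'in dev',np.round([c*d[0]+s*d[1],-s*d[0]+c*d[1],d[2]],4),
     'shift in goal frame',G.inv().apply(T-o['ee_pos']).round(4),'turn',np.degrees((Rt.inv()*G).as_rotvec()).round(2),
     'F',o['force'].round(1),'w',round(o['grip_width'],4),'gf',round(o['grip_force'],1))
if __name__=="__main__": rem(sys.argv[1],*map(float,sys.argv[2:6]))
E
python3 go.py d .0048 .061 .04 90
```

```text
t 2.43 ee [ 0.5188 -0.0349  0.2047] in dev [0.0061 0.0572 0.2047] shift in goal frame [ 0.0038 -0.0013  0.1647] turn [-0.04  0.02 -0.18] F [-0.5 -0.1 -0.9] w 0.0005 gf 0.0
```

{"api": "play_rows", "payload": {
  "commands": [
    [0.0038,-0.0013,0,0,0,0,1],
    [0,0,0.03,0,0,0,1],
    [0,0,0.04,0,0,0,1],
    [0,0,0.04,0,0,0,1],
    [0,0,0.035,0,0,0,1],
    [0,0,0.018,0,0,0,1],
    [0,0,0,0,0,0,1],
    [0,0,0,0,0,0,1]
  ]
}}

```text
time_s: 3.1
ee_pos: [0.5145, -0.0265, 0.0426]
eef_rot: [-3.14, -0.001, 1.829]
force: [0.6, 0.6, -0.0]
grip_width: 0.0002
grip_force: 0.0
```

```bash
python3 go.py d .0048 .061 .028 90
python3 - <<'E'
from h import *
im=ctrl.camera("scene");cv2.imwrite("pics/s1.png",cv2.resize(im[205:285,250:370],None,fx=6,fy=6,interpolation=cv2.INTER_CUBIC))
E
```

```text
t 3.1 ee [ 0.5145 -0.0265  0.0426] in dev [0.004  0.0664 0.0426] shift in goal frame [-0.0054  0.0008  0.0146] turn [-0.06 -0.03  0.07] F [ 0.6  0.6 -0. ] w 0.0002 gf 0.0
```

View pics/s1.png

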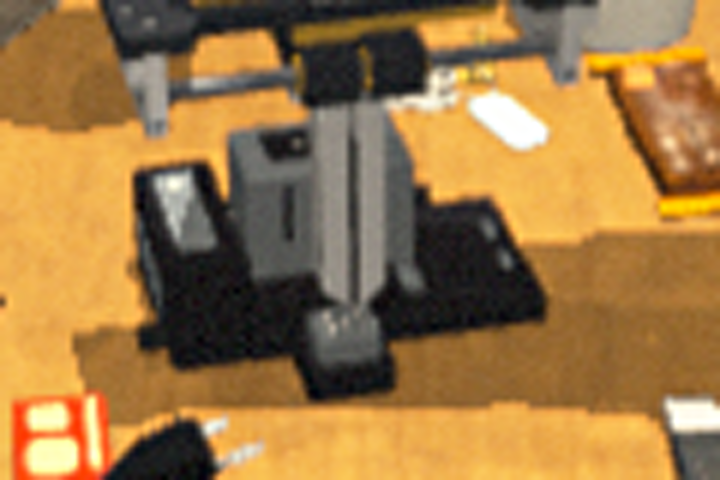

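The fingers are just over the pad. I'll shift 5 mm towards the rails and press about 7.5 mm.

{"api": "play_rows", "payload": {
  "commands": [
    [-0.005,0.001,0,0,0,0,1],
    [0,0,0.006,0,0,0,1],
    [0,0,0.006,0,0,0,1],
    [0,0,0.004,0,0,0,1],
    [0,0,0.003,0,0,0,1],
    [0,0,0.002,0,0,0,1],
    [0,0,0,0,0,0,1],
    [0,0,0,0,0,0,1]
  ]
}}

```text
time_s: 3.82
ee_pos: [0.5174, -0.0321, 0.0216]
eef_rot: [3.141, 0.0, 1.828]
force: [1.0, -1.2, 2.4]
grip_width: -0.0001
grip_force: 1.4
```

```bash
python3 go.py d .0048 .061 .02 90
python3 - <<'E'
from h import *
cv2.imwrite("pics/s2.png",ctrl.camera("top")[180:300,280:400])
a=cv2.imread("pics/top0.png")[180:300,280:400];b=cv2.imread("pics/s2.png")
cv2.imwrite("pics/s2c.png",cv2.resize(np.hstack([a,b]),None,fx=3,fy=3,interpolation=cv2.INTER_CUBIC))
E
```

```text
t 3.82 ee [ 0.5174 -0.0321  0.0216] in dev [0.0053 0.0602 0.0216] shift in goal frame [ 0.0008 -0.0005  0.0016] turn [0.01 0.01 0.01] F [ 1.  -1.2  2.4] w -0.0001 gf 1.4
```

View pics/s2c.png

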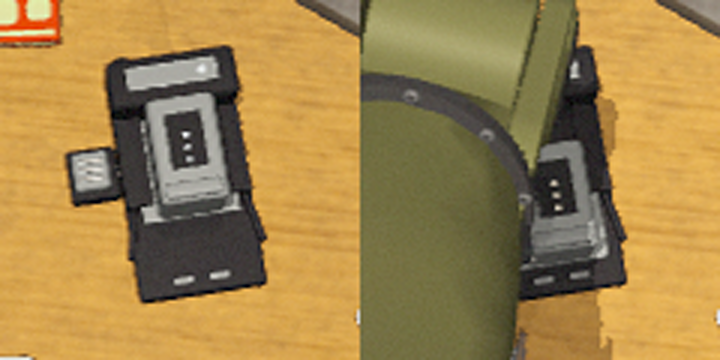

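The pack has sprung loose and slid about 30 mm out. I'll raise, turn 90° and open.

{"api": "play_rows", "payload": {
  "commands": [
    [0,0,-0.02,0,0,0,1],
    [0,0,-0.04,0,0,0,1],
    [0,0,-0.04,0,0,0,1],
    [0,0,-0.04,0,0,0,0],
    [0,0,0,0,0,6.92,-1],
    [0,0,0,0,0,6.92,-1],
    [0,0,0,0,0,6.92,-1],
    [0,0,0,0,0,6.92,-1],
    [0,0,0,0,0,6.92,-1],
    [0,0,0,0,0,6.92,-1],
    [0,0,0,0,0,6.92,-1],
    [0,0,0,0,0,6.92,-1],
    [0,0,0,0,0,6.92,-1],
    [0,0,0,0,0,6.92,-1],
    [0,0,0,0,0,6.92,-1],
    [0,0,0,0,0,6.92,-1],
    [0,0,0,0,0,6.92,-1],
    [0,0,0,0,0,0,-1]
  ]
}}

```text
time_s: 5.37
ee_pos: [0.5169, -0.0319, 0.1613]
eef_rot: [-3.141, 0.001, 0.252]
force: [0.2, 0.4, -0.5]
grip_width: 0.0933
grip_force: 0.0
```

```bash
python3 go.py d -.04 .0 .04 0
python3 - <<'E'
from h import *
im=ctrl.camera("scene");cv2.imwrite("pics/s3.png",cv2.resize(im[205:285,250:370],None,fx=6,fy=6,interpolation=cv2.INTER_CUBIC))
v=np.load('v.npy');p=v[:3];c,s=np.cos(p[2]),np.sin(p[2])
for lx in(-.025,-.03,-.035,-.04):
  X=[(lx+a,.022,.074) for a in(-.035,.035)]+[(lx-.035,.032,.022)]
  q=proj('scene',[(p[0]+c*x-s*y,p[1]+s*x+c*y,z) for x,y,z in X]);print(lx,((q-[250,205])*6).round(0).tolist())
E
```

```text
t 5.37 ee [ 0.5169 -0.0319  0.1613] in dev [0.005  0.0605 0.1613] shift in goal frame [-0.045   0.0605  0.1213] turn [-0.02  0.04 -0.29] F [ 0.2  0.4 -0.5] w 0.0933 gf 0.0
-0.025 [[478.0, 146.0], [307.0, 168.0], [484.0, 270.0]]
-0.03 [[490.0, 145.0], [320.0, 166.0], [496.0, 268.0]]
-0.035 [[502.0, 143.0], [332.0, 165.0], [507.0, 266.0]]
-0.04 [[515.0, 142.0], [344.0, 163.0], [519.0, 265.0]]
```

View pics/s3.png

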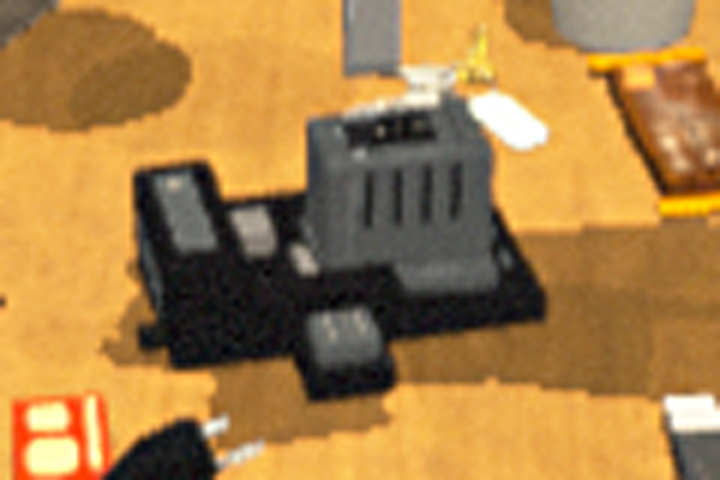

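The pack is free, its centre at about x=-29 mm in the dock frame (trailing flange corner at (497,268) in the crop). Next I go over it, descend and grip.

{"api": "play_rows", "payload": {
  "commands": [
    [-0.013,0.02,0,0,0,-0.3,-1],
    [-0.013,0.02,0,0,0,0,-1],
    [-0.012,0.0205,0,0,0,0,-1],
    [0,0,0,0,0,0,-1],
    [0,0,0,0,0,0,-1],
    [0,0,0,0,0,0,-1]
  ]
}}

```text
time_s: 5.92
ee_pos: [0.4962, -0.0999, 0.1614]
eef_rot: [-3.141, 0.0, 0.265]
force: [0.3, 1.1, -0.5]
grip_width: 0.0944
grip_force: 0.0
```

```bash
python3 go.py d -.033 .0 .036 0
```

```text
t 5.92 ee [ 0.4962 -0.0999  0.1614] in dev [-0.0324  0.      0.1614] shift in goal frame [-0.0006  0.      0.1254] turn [-0.01  0.    0.48] F [ 0.3  1.1 -0.5] w 0.0944 gf 0.0
```

{"api": "play_rows", "payload": {
  "commands": [
    [0,0,0.02,0,0,0.4,-1],
    [0,0,0.03,0,0,0,-1],
    [0,0,0.03,0,0,0,-1],
    [0,0,0.03,0,0,0,-1],
    [0,0,0.015,0,0,0,-1],
    [0,0,0,0,0,0,-1],
    [0,0,0,0,0,0,1],
    [0,0,0,0,0,0,1],
    [0,0,0,0,0,0,1],
    [0,0,0,0,0,0,1],
    [0,0,0,0,0,0,1],
    [0,0,0,0,0,0,1],
    [0,0,0,0,0,0,1],
    [0,0,0,0,0,0,1]
  ],
  "force": 20
}}

```text
time_s: 7.08
ee_pos: [0.4962, -0.1003, 0.0366]
eef_rot: [-3.142, -0.0, 0.256]
force: [-0.3, 0.3, -0.5]
grip_width: 0.0441
grip_force: 0.3
```

```bash
python3 go.py d -.033 .0 .036 0
```

```text
t 7.08 ee [ 0.4962 -0.1003  0.0366] in dev [-0.0325 -0.0003  0.0366] shift in goal frame [-0.0005 -0.0003  0.0006] turn [-0.   -0.01 -0.05] F [-0.3  0.3 -0.5] w 0.0441 gf 0.3
```

{"api": "play_rows", "payload": {
  "commands": [
    [0,0,0,0,0,0,1],
    [0,0,0,0,0,0,1],
    [0,0,0,0,0,0,1],
    [0,0,0,0,0,0,1]
  ],
  "force": 40
}}

```text
time_s: 7.42
ee_pos: [0.4962, -0.1003, 0.0365]
eef_rot: [3.142, -0.0, 0.256]
force: [-0.6, 1.0, 3.1]
grip_width: 0.0435
grip_force: 40.0
```

{"api": "play_rows", "payload": {
  "commands": [
    [-0.004,0,0,0,0,0,1],
    [-0.006,0,0,0,0,0,1],
    [-0.008,0,0,0,0,0,1],
    [-0.008,0,0,0,0,0,1],
    [-0.008,0,0,0,0,0,1],
    [-0.008,0,0,0,0,0,1],
    [-0.006,0,0,0,0,0,1],
    [0,0,0,0,0,0,1],
    [0,0,-0.002,0,0,0,1],
    [0,0,-0.005,0,0,0,1],
    [0,0,-0.005,0,0,0,1],
    [0,0,0,0,0,0,1]
  ]
}}

```text
time_s: 8.42
ee_pos: [0.4504, -0.1126, 0.0496]
eef_rot: [3.141, -0.001, 0.256]
force: [-0.1, 1.0, -3.3]
grip_width: 0.0437
grip_force: 40.0
```

{"api": "play_rows", "payload": {
  "commands": [
    [0,0,-0.03,0,0,0,1],
    [0,0,-0.03,0,0,0,1],
    [0,0,0,0,0,6.04,1],
    [0,0,0,0,0,6.04,1],
    [0,0,0,0,0,0,1],
    [0,0,0,0,0,0,1],
    [0,0,0,0,0,0,1],
    [0,0,0,0,0,0,1]
  ]
}}

```text
time_s: 9.08
ee_pos: [0.4496, -0.1124, 0.1082]
eef_rot: [-3.141, 0.001, 0.048]
force: [0.2, 0.6, -3.6]
grip_width: 0.044
grip_force: 40.0
```

```bash
python3 go.py b -.0785 .0 .08 0;python3 go.py d -.0785 .0 .08 0
```

```text
t 9.08 ee [ 0.4496 -0.1124  0.1082] in dev [-0.0762 -0.2952  0.1082] shift in goal frame [-0.0023 -0.2952  0.0282] turn [-0.01  0.03  0.14] F [ 0.2  0.6 -3.6] w 0.044 gf 40.0
t 9.08 ee [ 0.4496 -0.1124  0.1082] in dev [-0.0806 -0.0002  0.1082] shift in goal frame [ 0.0021 -0.0002  0.0282] turn [ -0.02   0.03 -11.99] F [ 0.2  0.6 -3.6] w 0.044 gf 40.0
```

{"api": "play_rows", "payload": {
  "commands": [
    [-0.002,-0.01,0,0,0,0.14,1],
    [0,-0.02,0,0,0,0,1],
    [0,-0.03,0,0,0,0,1],
    [0,-0.03,0,0,0,0,1],
    [0,-0.03,0,0,0,0,1],
    [0,-0.03,0,0,0,0,1],
    [0,-0.03,0,0,0,0,1],
    [0,-0.03,0,0,0,0,1],
    [0,-0.03,0,0,0,0,1],
    [0,-0.03,0,0,0,0,1],
    [0,-0.015,0,0,0,0,1],
    [0,-0.01,0,0,0,0,1],
    [0,0,0.02,0,0,0,1],
    [0,0,0.008,0,0,0,1],
    [0,0,0,0,0,0,1],
    [0,0,0,0,0,0,1],
    [0,0,0,0,0,0,1]
  ]
}}

```text
time_s: 10.5
ee_pos: [0.4354, 0.1819, 0.081]
eef_rot: [-3.141, -0.0, 0.042]
force: [-0.1, -0.5, -2.5]
grip_width: 0.0441
grip_force: 40.0
```

```bash
python3 go.py b -.0785 .0 .037 0
python3 - <<'E'
from h import *
a=ctrl.camera("scene")[255:375,240:400];b=ctrl.camera("top")[180:300,140:260]
cv2.imwrite("pics/s4.png",cv2.resize(np.hstack([a,b]),None,fx=2.85,fy=2.85,interpolation=cv2.INTER_CUBIC))
E
```

```text
t 10.5 ee [0.4354 0.1819 0.081 ] in dev [-0.0771 -0.0006  0.081 ] shift in goal frame [-0.0014 -0.0006  0.044 ] turn [-0.01 -0.02 -0.18] F [-0.1 -0.5 -2.5] w 0.0441 gf 40.0
```

View pics/s4.png

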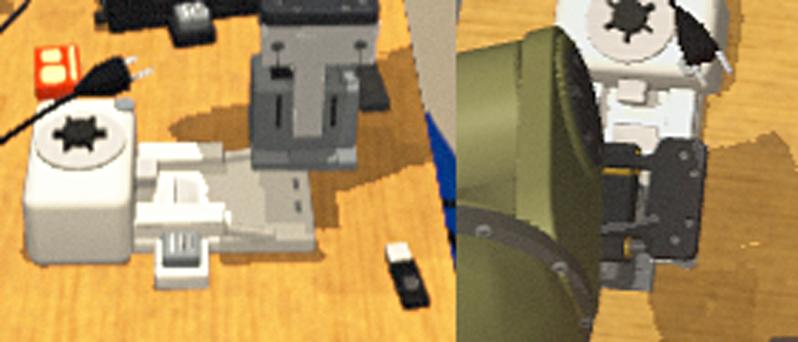

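The pack hangs over the apron in line with the rails. I'll lower it to just above the deck.

{"api": "play_rows", "payload": {
  "commands": [
    [-0.001,-0.0006,0.012,0,0,-0.15,1],
    [0,0,0.015,0,0,0,1],
    [0,0,0.008,0,0,0,1],
    [0,0,0.005,0,0,0,1],
    [0,0,0.003,0,0,0,1],
    [0,0,0,0,0,0,1],
    [0,0,0,0,0,0,1],
    [0,0,0,0,0,0,1]
  ]
}}

```text
time_s: 11.27
ee_pos: [0.4344, 0.1828, 0.038]
eef_rot: [-3.141, -0.001, 0.045]
force: [-0.6, -0.2, -3.6]
grip_width: 0.0438
grip_force: 40.0
```

```bash
python3 go.py b -.0785 .0 .0365 0
```

```text
t 11.27 ee [0.4344 0.1828 0.038 ] in dev [-0.078   0.0004  0.038 ] shift in goal frame [-0.0005  0.0004  0.0015] turn [-0.02 -0.05 -0.  ] F [-0.6 -0.2 -3.6] w 0.0438 gf 40.0
```

{"api": "play_rows", "payload": {
  "commands": [
    [0,0,0.0012,0,0,0,1],
    [0.002,0,0,0,0,0,1],
    [0.004,0,0,0,0,0,1],
    [0.004,0,0,0,0,0,1],
    [0.004,0,0,0,0,0,1],
    [0.004,0,0,0,0,0,1],
    [0.002,0,0,0,0,0,1],
    [0,0,0,0,0,0,1]
  ]
}}

```text
time_s: 11.93
ee_pos: [0.4547, 0.1838, 0.0365]
eef_rot: [-3.141, -0.001, 0.045]
force: [1.7, 1.3, -0.9]
grip_width: 0.044
grip_force: 40.0
```

```bash
python3 go.py b -.0035 .0 .0365 0
```

```text
t 11.93 ee [0.4547 0.1838 0.0365] in dev [-0.0577  0.0004  0.0365] shift in goal frame [ 0.0542  0.0004 -0.    ] turn [-0.02 -0.05 -0.  ] F [ 1.7  1.3 -0.9] w 0.044 gf 40.0
```

{"api": "play_rows", "payload": {
  "commands": [
    [0.003,0,0,0,0,0,1],
    [0.003,0,0,0,0,0,1],
    [0.003,0,0,0,0,0,1],
    [0.003,0,0,0,0,0,1],
    [0.003,0,0,0,0,0,1],
    [0,0,0,0,0,0,1]
  ]
}}

```text
time_s: 12.43
ee_pos: [0.4697, 0.1844, 0.0365]
eef_rot: [-3.141, -0.001, 0.045]
force: [-0.3, 2.3, 4.5]
grip_width: 0.0435
grip_force: 40.0
```

{"api": "play_rows", "payload": {
  "commands": [
    [0.003,0,0,0,0,0,1],
    [0.003,0,0,0,0,0,1],
    [0.003,0,0,0,0,0,1],
    [0.003,0,0,0,0,0,1],
    [0,0,0,0,0,0,1]
  ]
}}

```text
time_s: 12.85
ee_pos: [0.4815, 0.185, 0.0365]
eef_rot: [-3.141, -0.001, 0.045]
force: [-1.4, 2.0, 5.9]
grip_width: 0.0436
grip_force: 40.0
```

```bash
python3 go.py b -.0035 .0 .0365 0
```

```text
t 12.85 ee [0.4815 0.185  0.0365] in dev [-0.0308  0.0004  0.0365] shift in goal frame [0.0273 0.0004 0.    ] turn [-0.01 -0.03 -0.  ] F [-1.4  2.   5.9] w 0.0436 gf 40.0
```

{"api": "play_rows", "payload": {
  "commands": [
    [0.003,0,0,0,0,0,1],
    [0.003,0,0,0,0,0,1],
    [0.003,0,0,0,0,0,1],
    [0.003,0,0,0,0,0,1],
    [0,0,0,0,0,0,1]
  ],
  "force": 55
}}

```text
time_s: 13.27
ee_pos: [0.4937, 0.1855, 0.0365]
eef_rot: [-3.141, -0.001, 0.045]
force: [-0.1, 0.8, 4.9]
grip_width: 0.0434
grip_force: 55.0
```

{"api": "play_rows", "payload": {
  "commands": [
    [0.002,0,0,0,0,0,1],
    [0.002,0,0,0,0,0,1],
    [0.002,0,0,0,0,0,1],
    [0.002,0,0,0,0,0,1],
    [0.002,0,0,0,0,0,1],
    [0,0,0,0,0,0,1]
  ]
}}

```text
time_s: 13.77
ee_pos: [0.5029, 0.1858, 0.0364]
eef_rot: [3.142, 0.001, 0.045]
force: [-5.2, -0.2, 7.8]
grip_width: 0.0439
grip_force: 55.0
```

```bash
python3 go.py b -.0035 .0 .0365 0
python3 - <<'E'
from h import *
a=ctrl.camera("scene")[255:375,240:400];b=ctrl.camera("top")[180:300,140:260]
cv2.imwrite("pics/s5.png",cv2.resize(np.hstack([a,b]),None,fx=2.85,fy=2.85,interpolation=cv2.INTER_CUBIC))
E
```

```text
t 13.77 ee [0.5029 0.1858 0.0364] in dev [-0.0094  0.0003  0.0364] shift in goal frame [ 0.0059  0.0003 -0.0001] turn [ 0.    0.04 -0.  ] F [-5.2 -0.2  7.8] w 0.0439 gf 55.0
```

View pics/s5.png

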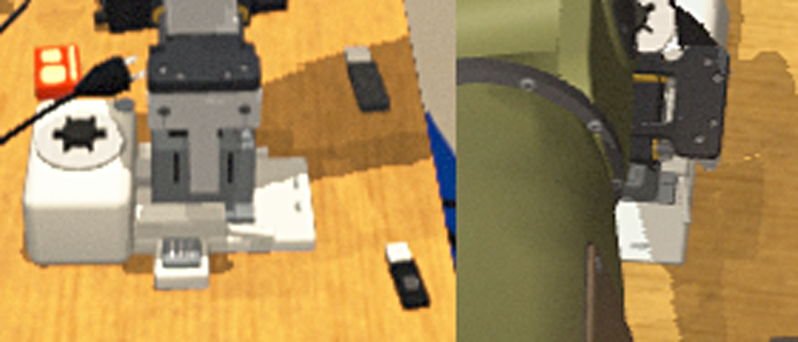

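The pack is in the rails and pressing on the ejector (Fx about -5 N). I'll go on in 1 mm steps.

{"api": "play_rows", "payload": {
  "commands": [
    [0.001,0,0,0,0,0,1],
    [0.001,0,0,0,0,0,1],
    [0.001,0,0,0,0,0,1],
    [0.001,0,0,0,0,0,1],
    [0,0,0,0,0,0,1]
  ]
}}

```text
time_s: 14.28
ee_pos: [0.5066, 0.186, 0.0364]
eef_rot: [3.141, 0.001, 0.045]
force: [-6.5, 1.1, 8.3]
grip_width: 0.0438
grip_force: 55.0
```

{"api": "play_rows", "payload": {
  "commands": [
    [0.001,0,0,0,0,0,1],
    [0.001,0,0,0,0,0,1],
    [0,0,0,0,0,0,1]
  ]
}}

```text
time_s: 14.53
ee_pos: [0.5085, 0.1861, 0.0364]
eef_rot: [3.141, 0.002, 0.045]
force: [-7.4, -0.5, 9.0]
grip_width: 0.0437
grip_force: 55.0
```

{"api": "play_rows", "payload": {
  "commands": [
    [0.001,0,0,0,0,0,1],
    [0,0,0,0,0,0,1]
  ]
}}

```text
time_s: 14.7
ee_pos: [0.5094, 0.1861, 0.0364]
eef_rot: [3.141, 0.002, 0.045]
force: [-7.5, 0.8, 9.6]
grip_width: 0.0436
grip_force: 55.0
```

{"api": "play_rows", "payload": {
  "commands": [
    [0.001,0,0,0,0,0,1],
    [0.0,0,0,0,0,0,1]
  ]
}}

```text
time_s: 14.87
ee_pos: [0.5104, 0.1862, 0.0364]
eef_rot: [3.141, 0.002, 0.045]
force: [-8.2, 0.6, 9.8]
grip_width: 0.044
grip_force: 55.0
```

{"api": "play_rows", "payload": {
  "commands": [
    [0.001,0,0,0,0,0,1],
    [0.0,0,0,0,0,0,1]
  ]
}}

```text
time_s: 15.03
ee_pos: [0.5113, 0.1862, 0.0363]
eef_rot: [3.141, 0.002, 0.045]
force: [-8.9, 0.8, 10.4]
grip_width: 0.0435
grip_force: 55.0
```

{"api": "play_rows", "payload": {
  "commands": [
    [0.001,0,0,0,0,0,1],
    [0.0,0,0,0,0,0,1]
  ]
}}

```text
time_s: 15.2
ee_pos: [0.5125, 0.1862, 0.0364]
eef_rot: [3.141, 0.002, 0.045]
force: [-6.8, 0.7, 9.2]
grip_width: 0.0438
grip_force: 55.0
```

The force dropped from 8.9 to 6.8 N, which may be the click. One more millimetre to check.

{"api": "play_rows", "payload": {
  "commands": [
    [0.001,0,0,0,0,0,1],
    [0.0,0,0,0,0,0,1]
  ]
}}

```text
time_s: 15.37
ee_pos: [0.5132, 0.1862, 0.0363]
eef_rot: [3.141, 0.002, 0.045]
force: [-9.7, -0.2, 9.8]
grip_width: 0.0437
grip_force: 55.0
```

{"api": "play_rows", "payload": {
  "commands": [
    [0.001,0,0,0,0,0,1],
    [0.0,0,0,0,0,0,1]
  ]
}}

```text
time_s: 15.53
ee_pos: [0.5141, 0.1863, 0.0363]
eef_rot: [3.141, 0.002, 0.045]
force: [-8.6, -0.1, 10.8]
grip_width: 0.0439
grip_force: 55.0
```

{"api": "play_rows", "payload": {
  "commands": [
    [0.001,0,0,0,0,0,1],
    [0.0,0,0,0,0,0,1]
  ]
}}

```text
time_s: 15.7
ee_pos: [0.5145, 0.1863, 0.0362]
eef_rot: [3.141, 0.004, 0.045]
force: [-13.2, 0.1, 12.4]
grip_width: 0.0439
grip_force: 55.0
```

{"api": "play_rows", "payload": {
  "commands": [
    [0.001,0,0,0,0,0,1],
    [0.0,0,0,0,0,0,1]
  ]
}}

```text
time_s: 15.87
ee_pos: [0.5148, 0.1863, 0.036]
eef_rot: [3.141, 0.006, 0.045]
force: [-18.8, -0.8, 15.2]
grip_width: 0.044
grip_force: 55.0
```

Hard stop at TCP x≈0.5143, about 2 mm past the force drop, which matches a click. I'll back off the push and release gently.

{"api": "play_rows", "payload": {
  "commands": [
    [-0.001,0,0,0,0,0,1],
    [-0.0015,0,0,0,0,0,1],
    [0,0,0,0,0,0,1],
    [0,0,0,0,0,0,1]
  ],
  "force": 20
}}

```text
time_s: 16.2
ee_pos: [0.5141, 0.1863, 0.0361]
eef_rot: [3.141, 0.001, 0.045]
force: [-5.5, 0.3, 3.8]
grip_width: 0.044
grip_force: 20.0
```

{"api": "play_rows", "payload": {
  "commands": [
    [0,0,0,0,0,0,-0.3],
    [0,0,0,0,0,0,-0.3],
    [0,0,0,0,0,0,-0.3],
    [0,0,0,0,0,0,-0.3],
    [0,0,0,0,0,0,-0.3]
  ]
}}

```text
time_s: 16.62
ee_pos: [0.5147, 0.1863, 0.0363]
eef_rot: [3.142, -0.0, 0.045]
force: [-0.9, -0.1, -0.6]
grip_width: 0.0609
grip_force: 0.0
```

Next I raise clear, move back over the apron side and look.

{"api": "play_rows", "payload": {
  "commands": [
    [0,0,-0.01,0,0,0,-0.3],
    [0,0,-0.03,0,0,0,-0.3],
    [0,0,-0.04,0,0,0,-0.3],
    [0,0,-0.04,0,0,0,-0.3],
    [0,0,-0.03,0,0,0,-0.3],
    [-0.03,0.04,0,0,0,0,-0.3],
    [-0.03,0.04,0,0,0,0,-0.3],
    [-0.02,0.04,0,0,0,0,-0.3],
    [0,0.04,0,0,0,0,-0.3],
    [0,0.04,0,0,0,0,-0.3],
    [0,0.03,0,0,0,0,-0.3],
    [0,0,0,0,0,0,-0.3],
    [0,0,0,0,0,0,-0.3]
  ]
}}

```text
time_s: 17.7
ee_pos: [0.4556, -0.0315, 0.1869]
eef_rot: [3.141, -0.001, 0.043]
force: [-0.4, 0.1, -0.2]
grip_width: 0.0607
grip_force: 0.0
```

Run:
```python
from h import *
S=ctrl.camera("scene");T=ctrl.camera("top");cv2.imwrite("pics/Sf.png",S);cv2.imwrite("pics/Tf.png",T)
a=S[255:365,240:380];b=T[160:270,160:240]
f=3.6
cv2.imwrite("pics/s6.png",cv2.resize(np.hstack([a,b]),None,fx=f,fy=f,interpolation=cv2.INTER_CUBIC))
v=np.load('v.npy');p=v[3:6];c,s=np.cos(p[2]),np.sin(p[2])
for lx in(0,-.014):
  X=[(lx-.035,.022,.078),(lx-.035,-.022,.078),(lx-.035,.032,.022),(lx-.035,-.032,.022),(lx+.035,.022,.074)]
  X=[(p[0]+c*x-s*y,p[1]+s*x+c*y,z) for x,y,z in X]
  print(lx,((proj('scene',X)-[240,255])*f).round().tolist(),((proj('top',X)-[160-140,160])*f).round().tolist())
```

```text
0 [[305.0, 177.0], [301.0, 127.0], [306.0, 272.0], [300.0, 196.0], [172.0, 186.0]] [[581.0, 281.0], [665.0, 286.0], [590.0, 302.0], [705.0, 309.0], [599.0, 155.0]]
-0.014 [[332.0, 177.0], [327.0, 126.0], [332.0, 272.0], [325.0, 196.0], [198.0, 186.0]] [[578.0, 308.0], [662.0, 313.0], [587.0, 327.0], [703.0, 334.0], [596.0, 180.0]]
```

View pics/s6.png

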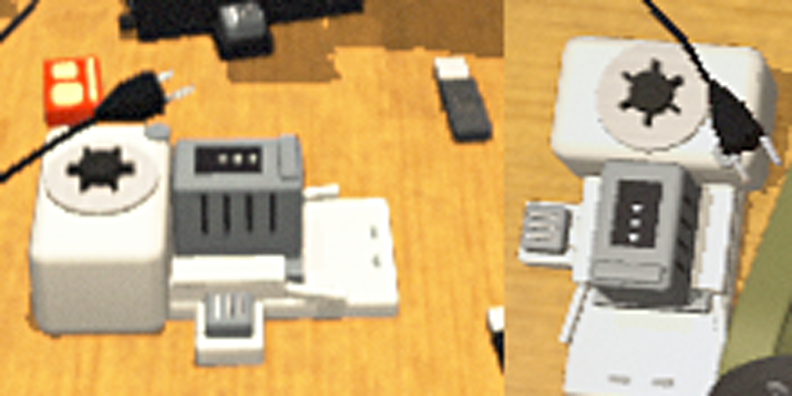

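The pack sits at home: its trailing edge is at about 300 px in the crop, where 301–305 is predicted for home and 327+ if ejected. The catch is holding it against the ejector and the pad is up, so I'm handing in.

```bash
python3 -c "
from station import ctrl
print(ctrl.hand_in())"
```

```text
the job is handed in; nothing more can be done
None
```

The pack is out of the dock and latched fully home in the blender base (force drop at the click, and it stayed home in the last picture). The gripper has let go, and I handed the job in at about 18 s; no verdict came back.

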